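Put the sockets back on the socket strip in order of size

ROBOT

A 6-joint arm with a two-finger parallel gripper is mounted at the origin on the work surface. World frame = base frame: x ahead of the robot, y to its left, z up, the work surface at z = 0. Lengths are in m, angles in rad, forces in N, time in s.
With the tool pointing down it reaches from about 0.3 to 0.875 m from the base axis. Payload 6.4 kg.
Tool frame: the origin (TCP) lies at the very end of the fingers, on their centre line; the grasp point (between the pads) lies 19 mm behind it; z points along the fingers, y is the line along which they close (so a half turn about z gives the same grasp; the last joint's range is limited). The gripper opens to 85 mm and grips with 20 to 120 N. Pads are 22 mm wide; open, the fingers measure 114 mm over their backs; the gripper's body (76 mm by 85 mm) begins 54 mm behind the grasp point. The pads swing forward as they close: fully open they stand 13 mm farther back than shut.
Start: joints at [-0.206, 0.181, 1.607, -0, 1.354, -0.206], TCP at [0.575, 0, 0.231] pointing down, gripper open.
Joint ranges: [-2.99, 2.99], [-0.89, 2.07], [0.3, 2.58], [-1.14, 4.28], [0, 2.63], [-3.12, 3.12]. Speed limits (rad/s): [2.57, 2.57, 3.01, 3.14, 3.14, 3.14].

INTERFACE

Orientations are given as a unit quaternion [w, x, y, z].
In Python, from bench import ctrl gives the robot as it stands.
- The arm moves only by the tool jog_arm, never from a script. Its argument "series" is a list that holds one entry, the list of rows, each a list of 7 numbers: the shift along the tool's x, y, z in mm, then the turn, a rotation vector about the tool's x, y, z in rad, then the finger opening in mm, from 0 to 85.4. In form: [[[tx, ty, tz, rx, ry, rz, gripper], ...]]. A call has exactly 10 rows; each row shifts and turns the commanded pose from where the row before left it, along the tool's axes as they then stand; what a row does not reach is not made up. A row lasts 1/10 s, in which the tool goes at most 50 mm and 8.59 degrees, less where a joint would pass 70% of its speed; a pose out of reach is approached as far as the arm can. A call with a gripper value outside its range is refused whole. The fingers move at their own pace and stop on an object; the grip force is fixed at half the most. Time passes only in rows, so rows that do not move let the fingers close, or fill a call up. It gives the time, the measured TCP pose, the force, the opening and the grip force at its end, in the units of the state.
- ctrl.get_obs(): the state, without advancing time (a new reading comes with each control period).
- ctrl.camera(name): name is "scene" or "side" or "wrist"; returns a dict with "frame" (420x560x3 uint8, blue, green, red), "z_map" (420x560 float32, m along the optical axis (not along the pixel's ray), 0 where there is no reading), "fx", "fy", "cx", "cy" (pixels), "k1" (the pictures are not rectified: a ray, as slopes to the right and down, at radius r is drawn at 1 + k1 r^2 times it, then the intrinsics apply), "xyz" and "rotation" of the camera in the world. Camera axes: x right, y down, z forward; pixel columns grow to the right and rows downward; lengths in m; the calibration is good to about 2 mm. A picture is of the moment at which its call begins.
- ctrl.hand_in(): hands the job in; it is judged then, once.
The state is a dict: "time_s": time; "q": joint angles; "dq": joint speeds; "joint_efforts": joint torques, N m; "eef_pos": TCP position; "eef_rot": TCP orientation; "wrist_force": force on the tool from outside, world axes, zero at the start; "torque": the same for the moment, N m; "opening": opening from 0.0 (shut) to 1.0 (fully open); "grasp_force": force on a finger pad.
Only numpy, scipy, OpenCV 4.12 (cv2) and the standard library are available. Lean on these libraries where they do the work, as an engineer would, in place of code of your own. Each camera call takes 0.05 s, during which the arm holds its last target. There are 200 camera calls.

TASK

The five chrome sockets from the last job are standing on the blue mat. Stand them on the black socket strip in order of size, the smallest at the yellow end and the largest at the black end, each upright with its open mouth up and centred on the white ring of its own size. Set each one down gently rather than dropping it, do not knock any socket over, and leave the ratchet, the yellow tub and the red tape where they are.

Things in the scene. Friction and masses are not known exactly. Their poses are not given: they have to be found in the camera images.
- socket1: The smallest of five chrome socket-wrench sockets: 22 mm outside diameter, 37 mm tall, round, 60 g or so. It stands upright on its drive end with its open hexagon mouth (14 mm across flats) up. The side is straight. Origin: centre of its underside; z up through the mouth. It starts on the blue mat.
- socket2: The second smallest of five chrome socket-wrench sockets: 28 mm outside diameter, 39 mm tall, round, 90 g or so. It stands upright on its drive end with its open hexagon mouth (20 mm across flats) up, the lowest third a neck of 22 mm diameter. Origin: centre of its underside; z up through the mouth. It starts on the blue mat.
- socket3: The middle-sized of five chrome socket-wrench sockets: 34 mm outside diameter, 42 mm tall, round, 130 g or so. It stands upright on its drive end with its open hexagon mouth (24 mm across flats) up, the lowest third a neck of 27 mm diameter. Origin: centre of its underside; z up through the mouth. It starts on the blue mat.
- socket4: The second largest of five chrome socket-wrench sockets: 41 mm outside diameter, 46 mm tall, round, 200 g or so. It stands upright on its drive end with its open hexagon mouth (30 mm across flats) up, the lowest third a neck of 33 mm diameter. Origin: centre of its underside; z up through the mouth. It starts on the blue mat.
- socket5: The largest of five chrome socket-wrench sockets: 48 mm outside diameter, 50 mm tall, round, 290 g or so. It stands upright on its drive end with its open hexagon mouth (36 mm across flats) up, the lowest third a neck of 38 mm diameter. Origin: centre of its underside; z up through the mouth. It starts on the blue mat.
- strip: Flat black bar 285 (x) x 66 (y) mm fixed to the bench, lying in any direction; flat top 12 mm up (end caps 14). Origin: centre of underside. Yellow cap at its -x end, black at +x. Five white printed rings on its middle line (y = 0), each 10 mm wider than its socket, centres at x = -111.5 (smallest), -68.5, -19.5, 36, 98.5 mm (largest). Sockets there are 18 mm apart: close the fingers along its y.
- mat: Flat blue rubber mat, 220 x 220 x 4 mm, fixed to the bench. Origin: centre of its underside. The five sockets start on it, standing at least 28 mm apart.
- ratchet: Bystander: chrome ratchet handle with a black grip, 255 mm long, 25 mm thick (38 mm at the square drive stub), lying loose along its x with the head at +x. Origin: on the bench near its middle.
- tub: Bystander: open yellow plastic tub, 100 mm diameter at the rim, 100 mm tall, loose, beyond the work. Origin: centre of its underside.
- tape: Bystander: roll of red tape lying flat, 60 mm diameter, 19 mm tall, loose, beyond the work. Origin: centre of its underside.
Things that resemble listed ones, but are neither listed nor needed, are in the scene too. What is shaped like the socket3 but green or pink is not meant.

How it is judged:
By the outcome, as a careful person would: the job done as asked, in the order asked, and still so for the second after the job is handed in, with the robot touching nothing.
It also fails if it takes over 125 s, if anything falls off the work surface, if the arm or the gripper's body presses on something with over 40 N, if the wrist force passes 120 N, or if a joint passes its speed limit or range.

## Working session

There is one attempt and no reset: what is moved stays moved. The work goes in short steps, Python scripts to look and compute and a tool call to move; the robot and the scene stay as the last step left them, time stands still between calls to the robot, and variables do not carry over. Pictures are saved under pics/ and viewed, at most 14 in all, crops included, and the job is handed in when it is done.

Besides the shell and the picture viewer there is one more tool, called by a JSON object that holds its "fn" and its "kwargs", one argument or row to a line. jog_arm: Moves the arm, as the interface text tells. Its arguments: {"type":"object","properties":{"series":{"type":"array"}},"required":["series"]}

```bash
mkdir -p pics; cat > h.py <<'E'
import numpy as np, cv2, pickle
from bench import ctrl
def snap(name,tag):
    c=ctrl.camera(name); pickle.dump(c,open(f'pics/{tag}.pkl','wb')); cv2.imwrite(f'pics/{tag}.png',c['frame']); return c
def load(tag): return pickle.load(open(f'pics/{tag}.pkl','rb'))
def R(c):
    r=np.array(c['rotation'],float)
    if r.size==4:
        from scipy.spatial.transform import Rotation as Q
        return Q.from_quat(np.roll(r,-1)).as_matrix()
    return r
def ray(c,u,v):
    x,y=(u-c['cx'])/c['fx'],(v-c['cy'])/c['fy']; a,b=x,y
    for _ in range(20):
        k=1+c['k1']*(a*a+b*b); a,b=x/k,y/k
    return np.stack([a,b,np.ones_like(a)],-1)
def onplane(c,u,v,z):
    d=ray(c,np.float64(u),np.float64(v))@R(c).T; p=np.array(c['xyz']); return p+d*((z-p[2])/d[...,2])[...,None]
def cloud(c):
    v,u=np.mgrid[:420,:560].astype(float); return np.array(c['xyz'])+(ray(c,u,v)*c['z_map'][...,None])@R(c).T
E
python3 - <<'E'
from h import *
for n in('scene','side','wrist'):
    c=snap(n,n+'0'); print(n,c['xyz'],c['rotation'],c['fx'],c['k1'])
print(ctrl.get_obs())
E
```

```text
scene [1.1475298  0.75940565 0.80602996] [-0.13360325  0.25826609  0.86257503 -0.41402067] 524.1078455170723 -0.05245997944385539
side [ 0.38789527 -0.77040127  0.72612262] [-0.40253366  0.90334082 -0.13617971  0.05828466] 426.20115788449533 0.015406071601359912
wrist [0.57376201 0.07713937 0.37311628] [ 1.50702076e-01  9.88578849e-01 -1.12195199e-04 -8.54745601e-04] 355.9721310986418 0.02472843224102716
{'time_s': 0.15, 'q': array([-2.06292381e-01,  1.81390048e-01,  1.60779346e+00, -1.28354821e-05,
        1.35380206e+00, -2.06314705e-01]), 'dq': array([-1.53575579e-04, -2.91104374e-03, -1.56789291e-03,  1.04014590e-03,
        7.24827268e-05,  1.43932670e-03]), 'joint_efforts': array([ 1.94259010e-03, -4.45260644e+01, -3.51692533e+01, -1.26067753e-04,
        5.82284134e-03,  2.14055274e-05]), 'eef_pos': array([5.74566119e-01, 1.08600435e-04, 2.30572733e-01]), 'eef_rot': array([-5.79477534e-04,  7.07097737e-01,  7.07115482e-01, -3.86392952e-04]), 'wrist_force': array([0.08885287, 1.19092066, 0.5991247 ]), 'torque': array([-0.0029608 , -0.0349547 ,  0.00893664]), 'grasp_force': 0.0, 'opening': 1.0030528040045592}
```

View pics/scene0.png

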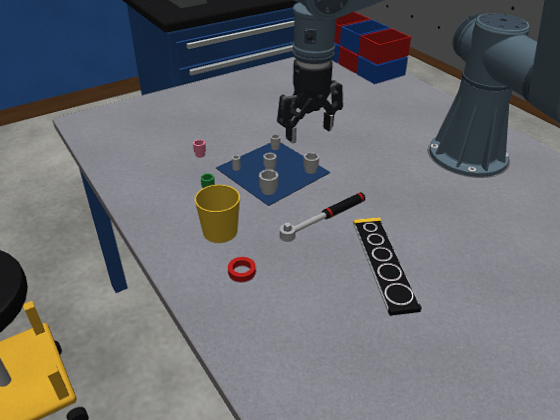

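View pics/side0.png

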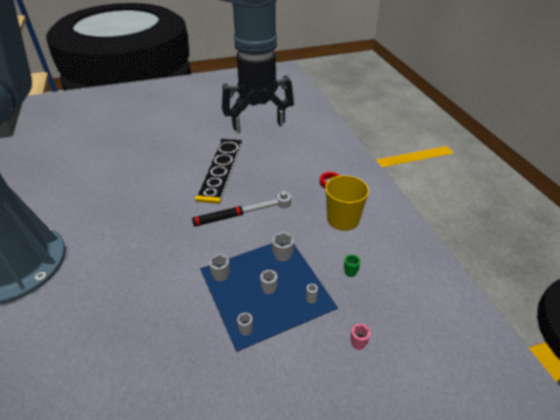

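View pics/wrist0.png

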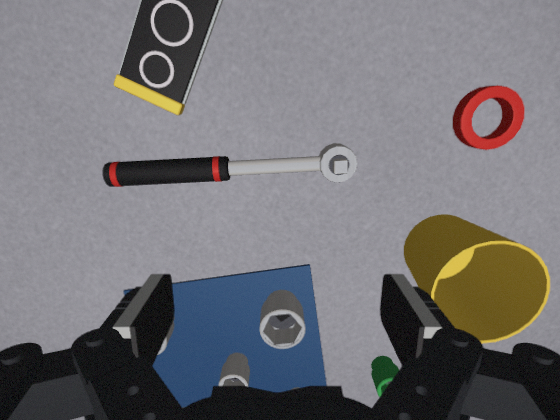

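The mat holds five sockets: side pixels (283,245), (220,266), (269,281), (312,293), (245,323). The strip runs from its yellow end (208,199) to its black end (232,143). Green and pink decoys stand off the mat, with the ratchet between mat and strip. Next, rough positions from depth.

```bash
python3 - <<'E'
from h import *
for n in('side0','scene0'):
    c=load(n); P=cloud(c); f=c['frame'].astype(int)
    m=(P[...,2]>.012)&(P[...,2]<.075)&(P[...,0]>.3)&(P[...,0]<.9)&(np.abs(P[...,1])<.45)&(c['z_map']>0)
    k,l,s,_=cv2.connectedComponentsWithStats(m.astype(np.uint8))
    for i in range(1,k):
        if s[i,4]<40: continue
        q=P[l==i]; t=q[q[:,2]>np.percentile(q[:,2],97)-.008]
        print(n,s[i,:5],'zmax',np.percentile(q[:,2],97).round(4),'mid',((t[:,:2].max(0)+t[:,:2].min(0))/2).round(3),'ext',np.ptp(t[:,:2],axis=0).round(3))
c=load('side0')
print('strip yellow, black ends',onplane(c,[208,232],[199,143],.013).round(3))
c=load('wrist0');print('rings',onplane(c,[156,172],[69,22],.012).round(4),'cap',onplane(c,[115,183],[78,111],.014).round(4))
E
```

```text
side0 [195 138  47  64 802] zmax 0.0157 mid [0.507 0.199] ext [0.173 0.284]
side0 [319 172  21  14 109] zmax 0.0207 mid [0.778 0.059] ext [0.058 0.047]
side0 [328 184  37  18 461] zmax 0.0743 mid [ 0.763 -0.069] ext [0.077 0.058]
side0 [192 191  99  35 799] zmax 0.033 mid [0.527 0.006] ext [0.251 0.034]
side0 [326 199  39  29 625] zmax 0.0736 mid [ 0.748 -0.108] ext [0.078 0.055]
side0 [272 232  22  27 503] zmax 0.055 mid [ 0.579 -0.157] ext [0.048 0.049]
side0 [209 254  21  25 414] zmax 0.051 mid [ 0.435 -0.174] ext [0.04  0.041]
side0 [343 254  18  20 279] zmax 0.0428 mid [ 0.704 -0.246] ext [0.034 0.034]
side0 [260 270  17  22 304] zmax 0.0474 mid [ 0.524 -0.239] ext [0.034 0.033]
side0 [306 284  12  18 167] zmax 0.0424 mid [ 0.598 -0.29 ] ext [0.021 0.021]
side0 [237 313  16  20 258] zmax 0.0446 mid [ 0.454 -0.319] ext [0.027 0.028]
side0 [350 324  20  24 382] zmax 0.0437 mid [ 0.649 -0.407] ext [0.034 0.033]
scene0 [271 134  10  15 124] zmax 0.0449 mid [ 0.455 -0.314] ext [0.028 0.033]
scene0 [193 139  13  16 163] zmax 0.0427 mid [ 0.649 -0.403] ext [0.034 0.037]
scene0 [259 153
[... 169 characters left out ...]
7] zmax 0.0431 mid [ 0.598 -0.283] ext [0.023 0.025]
scene0 [201 173  14  15 164] zmax 0.0436 mid [ 0.705 -0.24 ] ext [0.033 0.035]
scene0 [280 193  85  46 777] zmax 0.0359 mid [0.535 0.021] ext [0.225 0.026]
scene0 [199 194  38  17 463] zmax 0.074 mid [ 0.748 -0.105] ext [0.077 0.05 ]
scene0 [198 208  42  33 727] zmax 0.0735 mid [ 0.759 -0.063] ext [0.088 0.058]
scene0 [ 354  218   68   94 1692] zmax 0.0163 mid [0.509 0.205] ext [0.173 0.282]
scene0 [228 257  28  23 358] zmax 0.0216 mid [0.779 0.06 ] ext [0.059 0.062]
strip yellow, black ends [[0.452 0.073 0.013]
 [0.565 0.307 0.013]]
rings [[0.4596 0.1029 0.012 ]
 [0.4783 0.1424 0.012 ]] cap [[0.421  0.0947 0.014 ]
 [0.4823 0.0651 0.014 ]]
```

{"fn": "jog_arm", "kwargs": {
  "series": [
    [[29,-19,-8,0,0,0,85],[29,-19,-8,0,0,0,85],[29,-19,-8,0,0,0,85],[29,-19,-8,0,0,0,85],[29,-19,-8,0,0,0,85],[0,0,0,0,0,0.11,85],[0,0,0,0,0,0.11,85],[0,0,0,0,0,0.11,85],[0,0,0,0,0,0.11,85],[0,0,0,0,0,0,85]]
  ]
}}

```text
time_s: 1.15
eef_pos: [0.4798, 0.1451, 0.271]
eef_rot: [-0.0, 0.845, 0.535, -0.0]
wrist_force: [-0.1, -0.3, -0.1]
opening: 0.993
grasp_force: 0.0
```

```bash
python3 - <<'E'
from h import *
c=snap('wrist','wstrip'); o=ctrl.get_obs(); print(o['eef_pos'],o['eef_rot'],o['time_s'])
E
```

```text
[0.47981749 0.14504082 0.27105452] [-1.15775365e-04  8.43727681e-01  5.36771400e-01 -2.27655868e-04] 1.2
```

View pics/wstrip.png

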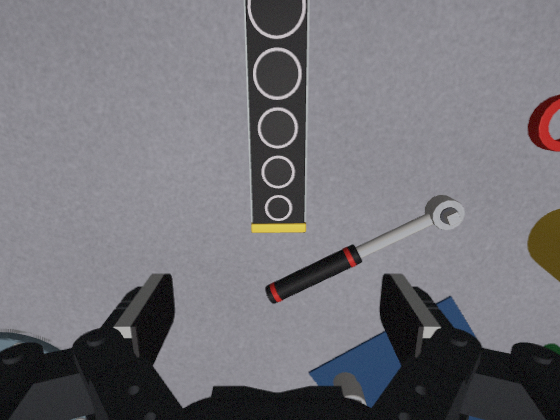

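The strip lies straight up the image, with ring centres near (278,208), (278,172), (278,128), (277,74) and (276,8). The ratchet is to its right. Next I fit the rings and move on to view the mat.

```bash
cat > rings.py <<'E'
from h import *
def rings(tag):
    c=load(tag); g=cv2.cvtColor(c['frame'],cv2.COLOR_BGR2GRAY)
    P=cloud(c); 
    cs,_=cv2.findContours((g>130).astype(np.uint8),cv2.RETR_CCOMP,cv2.CHAIN_APPROX_NONE)
    pts=[]
    for k in cs:
        if len(k)<25: continue
        k=k[:,0]
        if (k[:,1]<2).any() or not(240<k[:,0].mean()<315): continue
        w=onplane(c,k[:,0],k[:,1],.012); 
        A=np.c_[2*w[:,:2],np.ones(len(w))]; s=np.linalg.lstsq(A,(w[:,:2]**2).sum(1),rcond=None)[0]
        r=np.sqrt(s[2]+s[0]**2+s[1]**2)
        if .012<r<.04: pts.append((s[0],s[1],r*2000,np.abs(np.hypot(*(w[:,:2]-s[:2]).T)-r).max()*1000))
    return np.array(pts)
if __name__=='__main__':
    import sys
    p=rings(sys.argv[1]); np.set_printoptions(suppress=True,precision=4); print(p)
E
python3 rings.py wstrip
```

```text
[[ 0.4598  0.1027 31.0782  0.6922]
 [ 0.4598  0.1028 26.7232  0.8753]
 [ 0.4779  0.1418 36.9411  0.6869]
 [ 0.4776  0.1417 32.6764  0.7072]
 [ 0.4984  0.1863 43.221   0.6204]
 [ 0.4982  0.1863 38.4323  0.7016]
 [ 0.5215  0.2367 50.3602  0.637 ]
 [ 0.5214  0.2369 45.3603  0.5678]]
```

{"fn": "jog_arm", "kwargs": {
  "series": [
    [[-50,0,0,0,0,0,85],[-50,0,0,0,0,0,85],[-50,0,0,0,0,0,85],[-50,0,0,0,0,0,85],[-50,0,0,0,0,0,85],[-50,0,0,0,0,0,85],[-50,25,0,0,0,0,85],[-50,50,0,0,0,0,85],[0,50,0,0,0,0,85],[0,50,0,0,0,0,85]]
  ]
}}

```text
time_s: 2.2
eef_pos: [0.4614, -0.2685, 0.2713]
eef_rot: [0.0, 0.845, 0.535, 0.0]
wrist_force: [-1.0, 0.2, 1.3]
opening: 1.0
grasp_force: 0.0
```

```bash
python3 - <<'E'
from h import *
o=ctrl.get_obs(); print(o['eef_pos'],o['eef_rot'],o['dq'].round(2))
E
```

```text
[ 0.46144084 -0.26854936  0.27129019] [3.37198432e-04 8.44594010e-01 5.35407176e-01 2.23399186e-05] [ 0.35  1.18 -1.19 -0.    0.    0.32]
```

{"fn": "jog_arm", "kwargs": {
  "series": [
    [[-15,0,0,0,0,0,85],[-15,0,0,0,0,0,85],[0,0,0,0,0,0,85],[0,0,0,0,0,0,85],[0,0,0,0,0,0,85],[0,0,0,0,0,0,85],[0,0,0,0,0,0,85],[0,0,0,0,0,0,85],[0,0,0,0,0,0,85],[0,0,0,0,0,0,85]]
  ]
}}

```text
time_s: 3.2
eef_pos: [0.4481, -0.2931, 0.2713]
eef_rot: [0.0, 0.844, 0.536, -0.0]
wrist_force: [0.2, -0.1, 0.3]
opening: 0.993
grasp_force: 0.0
```

```bash
python3 - <<'E'
from h import *
c=snap('wrist','wmat'); o=ctrl.get_obs(); print(o['eef_pos'],o['eef_rot'],o['time_s'])
E
```

```text
[ 0.4480699  -0.29313439  0.27123879] [-3.28412366e-05  8.44341727e-01  5.35805046e-01 -1.02757398e-05] 3.25
```

View pics/wmat.png

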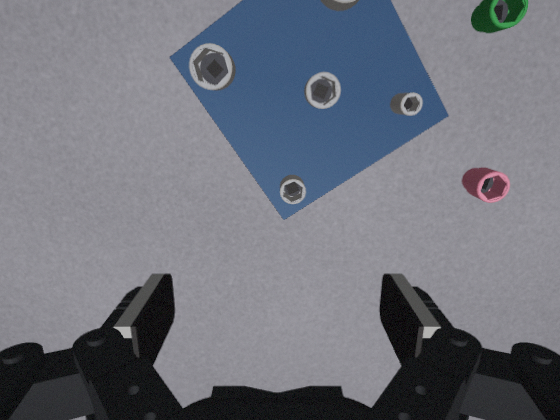

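The mat view shows s4 (211,67), s3 (322,90), s1 (411,104) and s2 (292,190). s5 is cut off at the top near (341,-5).

```bash
cat > tops.py <<'E'
from h import *
import sys
H={1:.037,2:.039,3:.042,4:.046,5:.050}; D={1:22,2:28,3:34,4:41,5:48}
def top(c,i,xy,base=.004):
    P=cloud(c); z=base+H[i]
    m=(np.abs(P[...,2]-z)<.004)&(np.hypot(P[...,0]-xy[0],P[...,1]-xy[1])<D[i]/2000+.012)&(c['z_map']>0)
    v,u=np.nonzero(m); h=cv2.convexHull(np.c_[u,v].astype(np.int32))[:,0]
    w=onplane(c,h[:,0],h[:,1],z)[:,:2]; A=np.c_[2*w,np.ones(len(w))]
    s=np.linalg.lstsq(A,(w**2).sum(1),rcond=None)[0]; r=np.sqrt(s[2]+s[0]**2+s[1]**2)
    return s[:2].round(4),'d mm',round(r*2000,1),'zmed',round(float(np.median(P[m][:,2])),4)
E
python3 - <<'E'
from tops import *
c=load('wmat')
for i,xy in {4:(.435,-.174),3:(.524,-.239),1:(.598,-.287),2:(.454,-.317)}.items(): print(i,*top(c,i,xy))
print(cloud(c)[120,320])
E
```

```text
4 [ 0.4348 -0.1712] d mm 40.8 zmed 0.0496
3 [ 0.5229 -0.2358] d mm 33.9 zmed 0.0457
1 [ 0.5979 -0.2854] d mm 22.3 zmed 0.0404
2 [ 0.454  -0.3164] d mm 27.9 zmed 0.0424
[ 0.51319377 -0.26506208  0.00343662]
```

```bash
cat > go.py <<'E'
# python3 go.py x y z : remaining shift in tool axes (mm), plus heading error
import sys
from h import *
from scipy.spatial.transform import Rotation as Q
o=ctrl.get_obs(); T=Q.from_quat(np.roll(o['eef_rot'],-1)); d=np.array(list(map(float,sys.argv[1:4])))-o['eef_pos']
print('tool shift mm',(T.inv().apply(d)*1000).round(1),'xaxis deg',np.degrees(np.arctan2(*T.as_matrix()[[1,0],0])).round(2),'open',round(float(o['opening']),3),'t',o['time_s'])
E
```

{"fn": "jog_arm", "kwargs": {
  "series": [
    [[17.7,33,20,0,0,0,44],[17.7,33,20,0,0,0,44],[17.7,33,20,0,0,0,44],[17.7,33,20,0,0,0,44],[0,0,30,0,0,0,44],[0,0,30,0,0,0,44],[0,0,30,0,0,0,44],[0,0,30,0,0,0,44],[0,0,0,0,0,0,44],[0,0,0,0,0,0,44]]
  ]
}}

```text
time_s: 4.25
eef_pos: [0.5974, -0.2852, 0.0711]
eef_rot: [-0.001, 0.844, 0.536, -0.0]
wrist_force: [0.2, -0.6, 1.0]
opening: 0.512
grasp_force: 0.0
```

```bash
python3 go.py .5979 -.2854 .009
```

```text
tool shift mm [-0.   0.6 62.1] xaxis deg 64.79 open 0.512 t 4.25
```

{"fn": "jog_arm", "kwargs": {
  "series": [
    [[0,0.6,20,0,0,0,44],[0,0,20,0,0,0,44],[0,0,15,0,0,0,44],[0,0,7,0,0,0,44],[0,0,0,0,0,0,44],[0,0,0,0,0,0,15],[0,0,0,0,0,0,15],[0,0,0,0,0,0,15],[0,0,0,0,0,0,15],[0,0,0,0,0,0,15]]
  ]
}}

```text
time_s: 5.25
eef_pos: [0.5991, -0.2863, 0.0108]
eef_rot: [0.001, 0.844, 0.536, 0.0]
wrist_force: [-1.3, 0.4, 4.9]
opening: 0.239
grasp_force: 58.7
```

```bash
python3 - <<'E'
from h import *
c=snap('wrist','g1'); s=snap('side','g1s')
a=c['frame'][200:420,120:440]; b=s['frame'][230:340,230:390]
cv2.imwrite('pics/g1c.png',np.hstack([cv2.resize(a,(400,275)),cv2.resize(b,(400,275))]))
E
python3 go.py .5979 -.2854 .009
```

```text
tool shift mm [ 0.3 -1.5  1.8] xaxis deg 64.79 open 0.24 t 5.35
```

View pics/g1c.png

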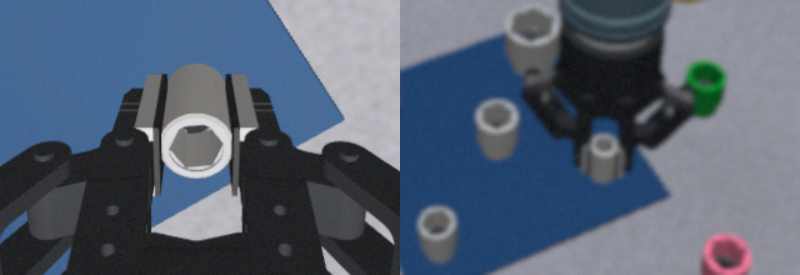

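Socket 1 is held upright between the pads. I'm lifting it and carrying it over.

{"fn": "jog_arm", "kwargs": {
  "series": [
    [[0,0,-15,0,0,0,15],[0,0,-35,0,0,0,15],[0,0,-35,0,0,0,15],[25,-25,-25,0,0,0,15],[25,-25,0,0,0,0,15],[25,-25,0,0,0,0,15],[25,-25,0,0,0,0,15],[25,-25,0,0,0,0,15],[25,-25,0,0,0,0,15],[25,-25,0,0,0,0,15]]
  ]
}}

```text
time_s: 6.35
eef_pos: [0.5137, -0.0514, 0.1201]
eef_rot: [0.0, 0.844, 0.536, 0.0]
wrist_force: [0.3, -0.1, 0.2]
opening: 0.241
grasp_force: 58.8
```

{"fn": "jog_arm", "kwargs": {
  "series": [
    [[25,-25,0,0,0,0,15],[25,-25,0,0,0,0,15],[25,-25,0,0,0,0,15],[25,-25,0,0,0,0,15],[17,-17,20,0,0,0,15],[0,0,20,0,0,0,15],[0,0,10,0,0,0,15],[0,0,0,0,0,0,15],[0,0,0,0,0,0,15],[0,0,0,0,0,0,15]]
  ]
}}

```text
time_s: 7.35
eef_pos: [0.4594, 0.1024, 0.0703]
eef_rot: [0.0, 0.845, 0.535, 0.001]
wrist_force: [0.6, -0.4, -1.0]
opening: 0.242
grasp_force: 58.8
```

```bash
python3 go.py .4598 .1027 .0188
```

```text
tool shift mm [ 0.4  0.2 51.5] xaxis deg 64.74 open 0.242 t 7.35
```

```bash
python3 - <<'E'
from tops import *
c=snap('wrist','h1'); print(top(c,1,(.4594,.1024),.0635))
E
```

```text
(array([0.4614, 0.107 ]), 'd mm', np.float64(41.4), 'zmed', 0.0999)
```

```bash
python3 - <<'E'
from h import *
c=load('g1'); print(onplane(c,[277.6,249.6,305.6],[317.6,317.6,317.6],.041).round(4))
c=load('h1');cv2.imwrite('pics/h1c.png',cv2.resize(c['frame'][270:370,205:355],(750,500),interpolation=cv2.INTER_CUBIC))
E
```

```text
[[ 0.5984 -0.2857  0.041 ]
 [ 0.5892 -0.2814  0.041 ]
 [ 0.6076 -0.2901  0.041 ]]
```

View pics/h1c.png

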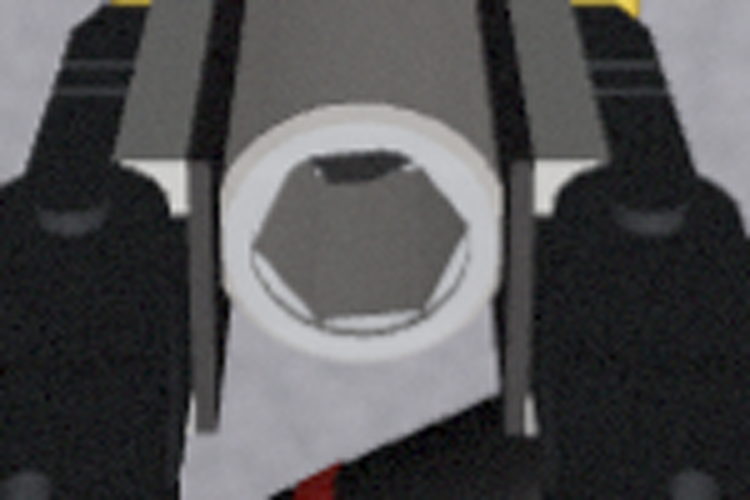

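The in-hand rim centre is at full-frame (277.4,316.6) and the socket is upright. The camera has about a 0.9 mm bias along tool y, so I shift by that much and set it down.

{"fn": "jog_arm", "kwargs": {
  "series": [
    [[0.2,1.1,15,0,0,0,15],[0,0,15,0,0,0,15],[0,0,12,0,0,0,15],[0,0,4,0,0,0,15],[0,0,2,0,0,0,15],[0,0,1,0,0,0,15],[0,0,1,0,0,0,15],[0,0,1,0,0,0,15],[0,0,0,0,0,0,15],[0,0,0,0,0,0,15]]
  ]
}}

```text
time_s: 8.4
eef_pos: [0.4599, 0.1027, 0.0187]
eef_rot: [0.0, 0.844, 0.536, 0.0]
wrist_force: [-0.9, 1.1, 3.5]
opening: 0.24
grasp_force: 59.2
```

```bash
python3 go.py .4598 .1027 .0188
```

```text
tool shift mm [-0.  -0.1 -0.1] xaxis deg 64.79 open 0.24 t 8.4
```

{"fn": "jog_arm", "kwargs": {
  "series": [
    [[0,0,0,0,0,0,25],[0,0,0,0,0,0,30],[0,0,0,0,0,0,40],[0,0,0,0,0,0,40],[0,0,-20,0,0,0,40],[0,0,-35,0,0,0,40],[0,0,-40,0,0,0,50],[0,0,-40,0,0,0,85],[-35,0,-20,0,0,0,85],[-30,0,0,0,0,0,85]]
  ]
}}

```text
time_s: 9.4
eef_pos: [0.4337, 0.0431, 0.1769]
eef_rot: [0.002, 0.844, 0.537, 0.003]
wrist_force: [0.9, -0.6, 0.0]
opening: 0.996
grasp_force: 0.0
```

{"fn": "jog_arm", "kwargs": {
  "series": [
    [[0,0,-30,0,0,0,85],[0,0,-30,0,0,0,85],[0,0,-20,0,0,0,85],[0,0,0,0,0,0,85],[0,0,0,0,0,0,85],[0,0,0,0,0,0,85],[0,0,0,0,0,0,85],[0,0,0,0,0,0,85],[0,0,0,0,0,0,85],[0,0,0,0,0,0,85]]
  ]
}}

```text
time_s: 10.4
eef_pos: [0.4316, 0.0439, 0.253]
eef_rot: [-0.0, 0.844, 0.536, -0.0]
wrist_force: [-0.4, 0.7, -0.8]
opening: 0.996
grasp_force: 0.0
```

```bash
python3 - <<'E'
from tops import *
c=snap('wrist','p1'); print(top(c,1,(.4598,.1027),.012)); cv2.imwrite('pics/p1c.png',cv2.resize(c['frame'][90:290,180:380],(600,600),interpolation=cv2.INTER_CUBIC))
E
python3 rings.py p1;python3 go.py .4348 -.1712 .06
```

```text
(array([0.4584, 0.1034]), 'd mm', np.float64(21.5), 'zmed', 0.0487)
[[ 0.46    0.1027 31.4431  0.6802]
 [ 0.4779  0.1417 37.327   0.6604]
 [ 0.4778  0.1419 32.4907  0.5979]]
tool shift mm [-193.3   94.5  193.1] xaxis deg 64.79 open 0.998 t 10.45
```

View pics/p1c.png

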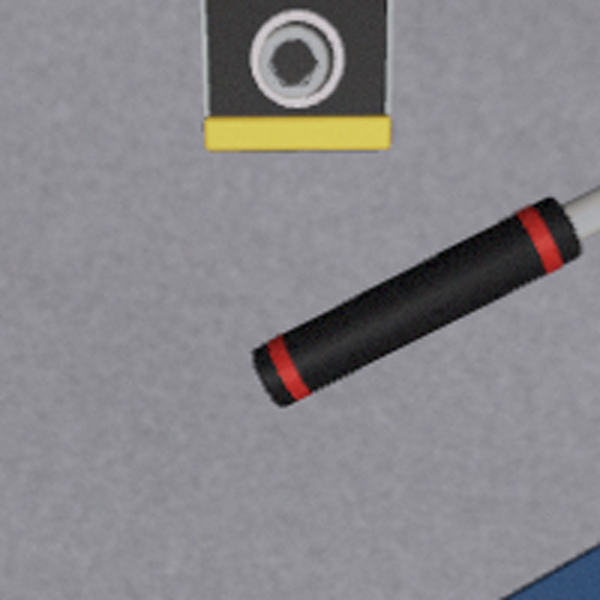

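Socket 1 stands upright inside its ring, about 1–1.7 mm off towards −y, so I'll add +1.7 mm in y from now on. Next is socket 2.

{"fn": "jog_arm", "kwargs": {
  "series": [
    [[-30,15,0,0,0,0,85],[-35,20,10,0,0,0,85],[-35,20,20,0,0,0,70],[-35,20,20,0,0,0,50],[-35,20,20,0,0,0,50],[-35,20,20,0,0,0,50],[-35,20,20,0,0,0,50],[-35,20,20,0,0,0,50],[-35,20,20,0,0,0,50],[-6.4,2,20,0,0,0,50]]
  ]
}}

```text
time_s: 11.45
eef_pos: [0.4575, -0.3227, 0.0829]
eef_rot: [0.002, 0.845, 0.534, -0.0]
wrist_force: [0.7, 0.0, -0.1]
opening: 0.589
grasp_force: 0.0
```

```bash
python3 go.py .4555 -.3171 .011
```

```text
tool shift mm [ 4.3 -4.5 71.9] xaxis deg 64.61 open 0.589 t 11.45
```

{"fn": "jog_arm", "kwargs": {
  "series": [
    [[0,-1.7,0,0,0,0,50],[0,0,0,0,0,0,50],[0,0,25,0,0,0,50],[0,0,25,0,0,0,50],[0,0,15,0,0,0,50],[0,0,6,0,0,0,50],[0,0,0,0,0,0,50],[0,0,0,0,0,0,20],[0,0,0,0,0,0,20],[0,0,0,0,0,0,20]]
  ]
}}

```text
time_s: 12.45
eef_pos: [0.4565, -0.318, 0.0138]
eef_rot: [0.001, 0.844, 0.536, 0.0]
wrist_force: [0.3, 1.1, 6.6]
opening: 0.311
grasp_force: 59.0
```

{"fn": "jog_arm", "kwargs": {
  "series": [
    [[0,0,0,0,0,0,20],[0,0,0,0,0,0,20],[0,0,0,0,0,0,20],[0,0,0,0,0,0,20],[0,0,0,0,0,0,20],[0,0,0,0,0,0,20],[0,0,0,0,0,0,20],[0,0,0,0,0,0,20],[0,0,0,0,0,0,20],[0,0,0,0,0,0,20]]
  ]
}}

```text
time_s: 13.45
eef_pos: [0.4566, -0.318, 0.0138]
eef_rot: [0.001, 0.844, 0.536, 0.0]
wrist_force: [-0.0, 1.6, 7.1]
opening: 0.305
grasp_force: 59.0
```

```bash
python3 go.py .4777 .1417 .12
```

```text
tool shift mm [ 424.8 -176.4 -107. ] xaxis deg 64.78 open 0.305 t 13.45
```

{"fn": "jog_arm", "kwargs": {
  "series": [
    [[0,0,-15,0,0,0,20],[0,0,-35,0,0,0,20],[0,0,-35,0,0,0,20],[35,-14.5,-25,0,0,0,20],[35,-14.5,0,0,0,0,20],[35,-14.5,0,0,0,0,20],[35,-14.5,0,0,0,0,20],[35,-14.5,0,0,0,0,20],[35,-14.5,0,0,0,0,20],[35,-14.5,0,0,0,0,20]]
  ]
}}

```text
time_s: 14.45
eef_pos: [0.468, -0.0508, 0.1233]
eef_rot: [0.0, 0.844, 0.536, 0.0]
wrist_force: [0.6, 0.8, -0.4]
opening: 0.311
grasp_force: 59.1
```

{"fn": "jog_arm", "kwargs": {
  "series": [
    [[35,-14.5,0,0,0,0,20],[35,-14.5,0,0,0,0,20],[35,-14.5,0,0,0,0,20],[35,-14.5,0,0,0,0,20],[35,-14.5,0,0,0,0,20],[4.6,-1,0,0,0,0,20],[0,0,20,0,0,0,20],[0,0,20,0,0,0,20],[0,0,0,0,0,0,20],[0,0,0,0,0,0,20]]
  ]
}}

```text
time_s: 15.45
eef_pos: [0.478, 0.1411, 0.0828]
eef_rot: [-0.0, 0.844, 0.536, -0.0]
wrist_force: [0.4, -0.4, -0.0]
opening: 0.307
grasp_force: 59.2
```

```bash
python3 go.py .4791 .1407 .0218
```

```text
tool shift mm [ 0.1  1.2 61. ] xaxis deg 64.76 open 0.307 t 15.45
```

{"fn": "jog_arm", "kwargs": {
  "series": [
    [[0,1.2,20,0,0,0,20],[0,0,20,0,0,0,20],[0,0,12,0,0,0,20],[0,0,4,0,0,0,20],[0,0,2,0,0,0,20],[0,0,1,0,0,0,20],[0,0,1,0,0,0,20],[0,0,1,0,0,0,20],[0,0,0,0,0,0,20],[0,0,0,0,0,0,20]]
  ]
}}

```text
time_s: 16.45
eef_pos: [0.4797, 0.1412, 0.0218]
eef_rot: [0.0, 0.844, 0.536, 0.0]
wrist_force: [0.6, -0.2, 3.4]
opening: 0.308
grasp_force: 59.5
```

```bash
python3 go.py .4791 .1407 .0218; python3 -c "
from h import *
print(ctrl.get_obs()['wrist_force'])"
```

```text
tool shift mm [-0.7 -0.4  0. ] xaxis deg 64.79 open 0.308 t 16.45
[ 0.59162772 -0.21563479  3.43354667]
```

{"fn": "jog_arm", "kwargs": {
  "series": [
    [[0,0,0,0,0,0,31],[0,0,0,0,0,0,36],[0,0,0,0,0,0,46],[0,0,0,0,0,0,46],[0,0,-20,0,0,0,46],[0,0,-35,0,0,0,46],[0,0,-35,0,0,0,56],[-20,10,-10,0,0,0,56],[-30,20,0,0,0,0,56],[-34,21.5,0,0,0,0,56]]
  ]
}}

```text
time_s: 17.45
eef_pos: [0.4904, 0.0428, 0.1221]
eef_rot: [0.001, 0.844, 0.537, 0.001]
wrist_force: [1.1, 0.8, -0.6]
opening: 0.656
grasp_force: 0.0
```

{"fn": "jog_arm", "kwargs": {
  "series": [
    [[-34,21.5,0,0,0,0,56],[-34,21.5,0,0,0,0,56],[-34,21.5,0,0,0,0,56],[-34,21.5,0,0,0,0,56],[-34,21.5,0,0,0,0,56],[-34,21.5,0,0,0,0,56],[-34.7,20.7,0,0,0,0,56],[0,0,20,0,0,0,56],[0,0,20,0,0,0,56],[0,0,0,0,0,0,56]]
  ]
}}

```text
time_s: 18.45
eef_pos: [0.5215, -0.2356, 0.0782]
eef_rot: [-0.003, 0.845, 0.535, -0.001]
wrist_force: [-0.3, -0.2, -0.1]
opening: 0.659
grasp_force: 0.0
```

```bash
python3 go.py .5244 -.2365 .013
```

```text
tool shift mm [ 0.3  3.4 65.2] xaxis deg 64.73 open 0.659 t 18.45
```

{"fn": "jog_arm", "kwargs": {
  "series": [
    [[0,2.5,0,0,0,0,56],[0,0,20,0,0,0,56],[0,0,20,0,0,0,56],[0,0,16,0,0,0,56],[0,0,8,0,0,0,56],[0,0,1,0,0,0,56],[0,0,0,0,0,0,26],[0,0,0,0,0,0,26],[0,0,0,0,0,0,26],[0,0,0,0,0,0,26]]
  ]
}}

```text
time_s: 19.45
eef_pos: [0.5269, -0.2382, 0.0174]
eef_rot: [0.001, 0.844, 0.536, 0.0]
wrist_force: [-0.6, 0.5, 4.6]
opening: 0.375
grasp_force: 59.6
```

```bash
python3 go.py .5244 -.2365 .013;python3 go.py .4998 .1856 .12
```

```text
tool shift mm [ 0.5 -3.   4.4] xaxis deg 64.79 open 0.375 t 19.45
tool shift mm [ 371.8 -204.8 -103.1] xaxis deg 64.79 open 0.375 t 19.45
```

{"fn": "jog_arm", "kwargs": {
  "series": [
    [[0,0,-15,0,0,0,26],[0,0,-35,0,0,0,26],[0,0,-35,0,0,0,26],[33,-18,-25,0,0,0,26],[34,-19,0,0,0,0,26],[34,-19,0,0,0,0,26],[34,-19,0,0,0,0,26],[34,-19,0,0,0,0,26],[34,-19,0,0,0,0,26],[34,-19,0,0,0,0,26]]
  ]
}}

```text
time_s: 20.45
eef_pos: [0.5071, 0.0346, 0.1271]
eef_rot: [0.0, 0.844, 0.536, 0.0]
wrist_force: [0.2, -0.5, -1.4]
opening: 0.376
grasp_force: 59.8
```

{"fn": "jog_arm", "kwargs": {
  "series": [
    [[34,-18,0,0,0,0,26],[34,-18,0,0,0,0,26],[34,-18,0,0,0,0,26],[32.3,-18.8,0,0,0,0,26],[0,0,20,0,0,0,26],[0,0,20,0,0,0,26],[0,0,0,0,0,0,26],[0,0,0,0,0,0,26],[0,0,0,0,0,0,26],[0,0,0,0,0,0,26]]
  ]
}}

```text
time_s: 21.45
eef_pos: [0.4998, 0.1854, 0.0876]
eef_rot: [0.0, 0.845, 0.536, 0.001]
wrist_force: [-0.1, -0.1, -1.0]
opening: 0.375
grasp_force: 59.8
```

```bash
python3 go.py .4996 .1851 .0254; python3 - <<'E'
from h import *
c=snap('wrist','h3'); cv2.imwrite('pics/h3.png',c['frame'])
E
```

```text
tool shift mm [-0.4 -0.2 62.2] xaxis deg 64.76 open 0.375 t 21.45
```

View pics/h3.png

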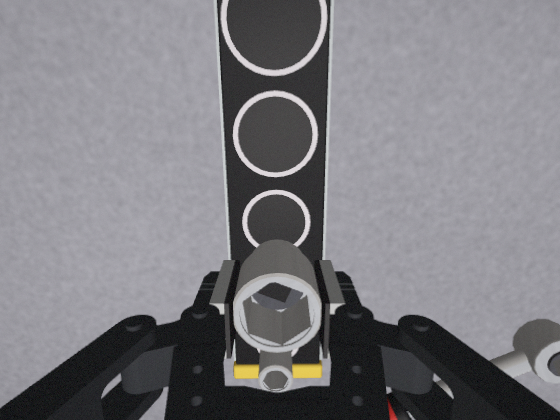

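Socket 3 is held straight at (278,315), with rings 3–5 ahead at (275,222), (275,134) and (274,20). Lowering it.

{"fn": "jog_arm", "kwargs": {
  "series": [
    [[-0.4,-0.2,20,0,0,0,26],[0,0,20,0,0,0,26],[0,0,13,0,0,0,26],[0,0,4,0,0,0,26],[0,0,2,0,0,0,26],[0,0,1,0,0,0,26],[0,0,1,0,0,0,26],[0,0,1,0,0,0,26],[0,0,0,0,0,0,26],[0,0,0,0,0,0,26]]
  ]
}}

```text
time_s: 22.5
eef_pos: [0.4993, 0.1854, 0.0254]
eef_rot: [0.0, 0.844, 0.536, 0.001]
wrist_force: [-2.2, -0.1, 5.7]
opening: 0.378
grasp_force: 60.5
```

```bash
python3 go.py .4996 .1851 .0254
```

```text
tool shift mm [-0.1  0.4  0. ] xaxis deg 64.8 open 0.378 t 22.5
```

{"fn": "jog_arm", "kwargs": {
  "series": [
    [[0,0,0,0,0,0,37],[0,0,0,0,0,0,42],[0,0,0,0,0,0,52],[0,0,0,0,0,0,52],[0,0,-20,0,0,0,52],[0,0,-35,0,0,0,52],[0,0,-35,0,0,0,64],[-20,5,-10,0,0,0,64],[-30,9,0,0,0,0,64],[-33,9,0,0,0,0,64]]
  ]
}}

```text
time_s: 23.5
eef_pos: [0.4843, 0.1, 0.125]
eef_rot: [0.001, 0.844, 0.536, 0.001]
wrist_force: [0.8, -0.5, -0.3]
opening: 0.751
grasp_force: 0.0
```

{"fn": "jog_arm", "kwargs": {
  "series": [
    [[-33,9,0,0,0,0,64],[-33,9,0,0,0,0,64],[-33,9,0,0,0,0,64],[-33,9,0,0,0,0,64],[-33,9,0,0,0,0,64],[-33,9,0,0,0,0,64],[-35,9,0,0,0,0,64],[-34,9,0,0,0,0,64],[0,0,20,0,0,0,64],[0,0,15,0,0,0,64]]
  ]
}}

```text
time_s: 24.5
eef_pos: [0.4353, -0.1733, 0.0889]
eef_rot: [0.0, 0.845, 0.535, 0.0]
wrist_force: [0.2, -0.3, 0.5]
opening: 0.749
grasp_force: 0.0
```

{"fn": "jog_arm", "kwargs": {
  "series": [
    [[0,0,0,0,0,0,64],[0,0,0,0,0,0,64],[0,0,0,0,0,0,64],[0,0,0,0,0,0,64],[0,0,0,0,0,0,64],[0,0,0,0,0,0,64],[0,0,0,0,0,0,64],[0,0,0,0,0,0,64],[0,0,0,0,0,0,64],[0,0,0,0,0,0,64]]
  ]
}}

```text
time_s: 25.5
eef_pos: [0.4354, -0.1718, 0.0893]
eef_rot: [-0.0, 0.844, 0.536, -0.0]
wrist_force: [-0.2, -1.1, -0.5]
opening: 0.751
grasp_force: 0.0
```

```bash
python3 go.py .4363 -.1719 .015
```

```text
tool shift mm [ 0.3  0.8 74.3] xaxis deg 64.79 open 0.751 t 25.5
```

{"fn": "jog_arm", "kwargs": {
  "series": [
    [[0.3,0.8,20,0,0,0,64],[0,0,20,0,0,0,64],[0,0,20,0,0,0,64],[0,0,12,0,0,0,64],[0,0,6,0,0,0,64],[0,0,0,0,0,0,64],[0,0,0,0,0,0,33],[0,0,0,0,0,0,33],[0,0,0,0,0,0,33],[0,0,0,0,0,0,33]]
  ]
}}

```text
time_s: 26.5
eef_pos: [0.437, -0.1724, 0.0123]
eef_rot: [0.001, 0.844, 0.536, 0.0]
wrist_force: [-1.0, 0.9, 7.3]
opening: 0.463
grasp_force: 60.5
```

```bash
python3 go.py .4363 -.1719 .011;python3 go.py .5230 .2361 .12
```

```text
tool shift mm [ 0.2 -0.9  1.3] xaxis deg 64.8 open 0.463 t 26.5
tool shift mm [ 406.2  -96.  -108. ] xaxis deg 64.8 open 0.463 t 26.5
```

{"fn": "jog_arm", "kwargs": {
  "series": [
    [[0,0,-15,0,0,0,33],[0,0,-35,0,0,0,33],[0,0,-35,0,0,0,33],[34,-8,-25,0,0,0,33],[34,-8,0,0,0,0,33],[34,-8,0,0,0,0,33],[34,-8,0,0,0,0,33],[34,-8,0,0,0,0,33],[34,-8,0,0,0,0,33],[34,-8,0,0,0,0,33]]
  ]
}}

```text
time_s: 27.5
eef_pos: [0.4868, 0.0688, 0.1213]
eef_rot: [0.0, 0.844, 0.536, 0.0]
wrist_force: [0.4, -0.5, -2.0]
opening: 0.466
grasp_force: 60.9
```

{"fn": "jog_arm", "kwargs": {
  "series": [
    [[34,-8,0,0,0,0,33],[34,-8,0,0,0,0,33],[34,-8,0,0,0,0,33],[34,-8,0,0,0,0,33],[32,-8,0,0,0,0,33],[0,0,15,0,0,0,33],[0,0,15,0,0,0,33],[0,0,0,0,0,0,33],[0,0,0,0,0,0,33],[0,0,0,0,0,0,33]]
  ]
}}

```text
time_s: 28.5
eef_pos: [0.5226, 0.2354, 0.0916]
eef_rot: [0.0, 0.845, 0.535, 0.0]
wrist_force: [1.6, 0.0, -2.0]
opening: 0.468
grasp_force: 60.9
```

```bash
python3 go.py .5229 .2359 .0203
```

```text
tool shift mm [ 0.5  0.  71.3] xaxis deg 64.71 open 0.468 t 28.5
```

{"fn": "jog_arm", "kwargs": {
  "series": [
    [[0.5,0,20,0,0,0,33],[0,0,20,0,0,0,33],[0,0,15,0,0,0,33],[0,0,8,0,0,0,33],[0,0,4,0,0,0,33],[0,0,2,0,0,0,33],[0,0,1,0,0,0,33],[0,0,1,0,0,0,33],[0,0,0.5,0,0,0,33],[0,0,0,0,0,0,33]]
  ]
}}

```text
time_s: 29.5
eef_pos: [0.523, 0.2369, 0.0204]
eef_rot: [0.0, 0.844, 0.536, 0.0]
wrist_force: [-0.6, 0.2, 0.8]
opening: 0.463
grasp_force: 61.1
```

```bash
python3 go.py .5229 .2359 .0203;python3 -c "
from h import *
print(ctrl.get_obs()['wrist_force'])"
```

```text
tool shift mm [-1.   0.4  0.1] xaxis deg 64.79 open 0.463 t 29.5
[-0.56824134  0.17993249  0.84171635]
```

{"fn": "jog_arm", "kwargs": {
  "series": [
    [[-0.9,0.3,-1,0,0,0,33],[0,0,1,0,0,0,33],[0,0,0.6,0,0,0,33],[0,0,0,0,0,0,33],[0,0,0,0,0,0,44],[0,0,0,0,0,0,50],[0,0,0,0,0,0,60],[0,0,0,0,0,0,60],[0,0,-20,0,0,0,60],[0,0,-35,0,0,0,60]]
  ]
}}

```text
time_s: 30.5
eef_pos: [0.52, 0.2352, 0.072]
eef_rot: [-0.001, 0.844, 0.536, -0.003]
wrist_force: [0.5, 0.4, 0.1]
opening: 0.704
grasp_force: 0.0
```

{"fn": "jog_arm", "kwargs": {
  "series": [
    [[0,0,-40,0,0,0,70],[-20,0,-40,0,0,0,85],[-30,0,-35,0,0,0,85],[-35,0,-35,0,0,0,85],[-35,0,-30,0,0,0,85],[-35,0,0,0,0,0,85],[-20,0,0,0,0,0,85],[0,0,0,0,0,0,85],[0,0,0,0,0,0,85],[0,0,0,0,0,0,85]]
  ]
}}

```text
time_s: 31.5
eef_pos: [0.4482, 0.0781, 0.254]
eef_rot: [-0.0, 0.844, 0.536, 0.0]
wrist_force: [0.2, 0.3, 0.1]
opening: 0.994
grasp_force: 0.0
```

```bash
python3 - <<'E'
from tops import *
c=snap('wrist','p4'); 
rg={1:(.4598,.1027),2:(.4777,.1417),3:(.4983,.1863),4:(.5215,.2368)}
X=np.array([.4257,.9048]);Y=np.array([.9048,-.4257])
for i,r in rg.items():
    t=top(c,i,r,.012); d=(t[0]-r)*1000; print(i,*t,'off x,y mm',(d@X).round(1),(d@Y).round(1))
print(onplane(c,277.,210.,.012), ctrl.get_obs()['eef_pos'])
E
python3 rings.py p4; python3 go.py .545 -.226 .25
```

```text
1 [0.4586 0.1037] d mm 21.7 zmed 0.0484 off x,y mm 0.4 -1.5
2 [0.4779 0.1412] d mm 27.4 zmed 0.0505 off x,y mm -0.4 0.4
3 [0.498  0.1863] d mm 33.3 zmed 0.0536 off x,y mm -0.1 -0.3
4 [0.518  0.2302] d mm 27.7 zmed 0.0559 off x,y mm -7.5 -0.4
[0.42831043 0.03862879 0.012     ] [0.44812801 0.07824494 0.25393821]
[[ 0.4597  0.1026 31.4503  1.0371]
 [ 0.4779  0.1418 37.4257  0.6595]
 [ 0.4773  0.1429 28.5953  2.1759]
 [ 0.4986  0.1868 43.8223  1.2785]
 [ 0.4981  0.1862 34.745   4.4401]
 [ 0.5007  0.1909 28.6715  2.324 ]]
tool shift mm [-234.2  217.     3.8] xaxis deg 64.85 open 0.997 t 31.55
```

View pics/p4.png

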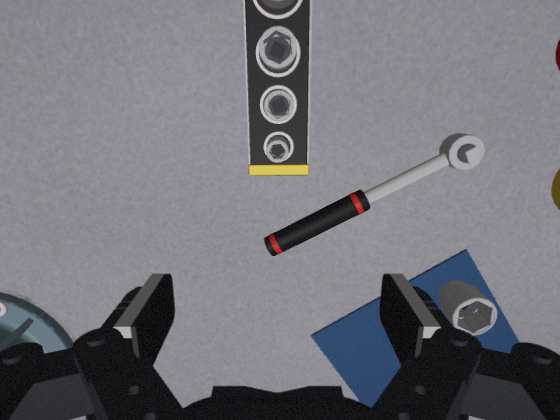

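Sockets 1–3 stand upright in their rings at (277,150), (278,104) and (278,50). Socket 4 is cut off at the top edge and socket 5 shows at (474,316).

```bash
python3 - <<'E'
from tops import *
c=load('p4'); print(*top(c,5,(.5785,-.1543)))
E
```

```text
[ 0.5783 -0.1519] d mm 48.3 zmed 0.0527
```

{"fn": "jog_arm", "kwargs": {
  "series": [
    [[-32,30,0,0,0,0,85],[-32,30,0,0,0,0,85],[-32,30,0,0,0,0,85],[-32,30,0,0,0,0,80],[-32,30,0,0,0,0,74],[-32,30,0,0,0,0,74],[-32,30,0,0,0,0,74],[0,0,0,0,0,0,74],[0,0,0,0,0,0,74],[0,0,0,0,0,0,74]]
  ]
}}

```text
time_s: 32.55
eef_pos: [0.5425, -0.2131, 0.2536]
eef_rot: [-0.001, 0.844, 0.536, -0.0]
wrist_force: [0.2, 0.4, -0.5]
opening: 0.866
grasp_force: 0.0
```

```bash
python3 - <<'E'
from tops import *
c=snap('wrist','m5'); print(*top(c,5,(.5785,-.1543)))
E
python3 go.py .5800 -.155 .09
```

```text
[ 0.5784 -0.1544] d mm 47.4 zmed 0.0536
tool shift mm [ 68.3   9.4 164. ] xaxis deg 64.9 open 0.863 t 32.6
```

{"fn": "jog_arm", "kwargs": {
  "series": [
    [[17,2.3,27,0,0,0,74],[17,2.3,27,0,0,0,74],[17,2.3,27,0,0,0,74],[17.3,2.5,27,0,0,0,74],[0,0,27,0,0,0,74],[0,0,25,0,0,0,74],[0,0,0,0,0,0,74],[0,0,0,0,0,0,74],[0,0,0,0,0,0,74],[0,0,0,0,0,0,74]]
  ]
}}

```text
time_s: 33.6
eef_pos: [0.5813, -0.1573, 0.0963]
eef_rot: [0.001, 0.844, 0.536, 0.001]
wrist_force: [-0.1, 0.7, -0.6]
opening: 0.863
grasp_force: 0.0
```

```bash
python3 go.py .5799 -.1551 .013
```

```text
tool shift mm [ 1.4 -2.4 83.2] xaxis deg 64.8 open 0.863 t 33.6
```

{"fn": "jog_arm", "kwargs": {
  "series": [
    [[1.4,-2.4,20,0,0,0,74],[0,0,20,0,0,0,74],[0,0,20,0,0,0,74],[0,0,15,0,0,0,74],[0,0,8,0,0,0,74],[0,0,0,0,0,0,74],[0,0,0,0,0,0,40],[0,0,0,0,0,0,40],[0,0,0,0,0,0,40],[0,0,0,0,0,0,40]]
  ]
}}

```text
time_s: 34.6
eef_pos: [0.5796, -0.1551, 0.0126]
eef_rot: [0.001, 0.844, 0.536, 0.001]
wrist_force: [-1.3, -0.0, 6.6]
opening: 0.547
grasp_force: 61.8
```

```bash
python3 go.py .5799 -.1551 .013;python3 go.py .5490 .2929 .12
```

```text
tool shift mm [ 0.1  0.3 -0.4] xaxis deg 64.79 open 0.547 t 34.6
tool shift mm [ 392.3 -218.2 -108. ] xaxis deg 64.79 open 0.547 t 34.6
```

{"fn": "jog_arm", "kwargs": {
  "series": [
    [[0,0,-15,0,0,0,40],[0,0,-35,0,0,0,40],[0,0,-35,0,0,0,40],[28,-16,-25,0,0,0,40],[33,-18,0,0,0,0,40],[33,-18,0,0,0,0,40],[33,-18,0,0,0,0,40],[33,-18,0,0,0,0,40],[33,-18,0,0,0,0,40],[33,-18,0,0,0,0,40]]
  ]
}}

```text
time_s: 35.6
eef_pos: [0.5618, 0.1043, 0.1216]
eef_rot: [-0.0, 0.844, 0.536, -0.0]
wrist_force: [1.0, -0.6, -2.7]
opening: 0.549
grasp_force: 62.3
```

{"fn": "jog_arm", "kwargs": {
  "series": [
    [[33,-19,0,0,0,0,40],[33,-19,0,0,0,0,40],[33,-19,0,0,0,0,40],[33,-19,0,0,0,0,40],[34,-18,0,0,0,0,40],[0,0,0,0,0,0,40],[0,0,15,0,0,0,40],[0,0,15,0,0,0,40],[0,0,0,0,0,0,40],[0,0,0,0,0,0,40]]
  ]
}}

```text
time_s: 36.6
eef_pos: [0.5476, 0.2915, 0.0898]
eef_rot: [-0.0, 0.845, 0.535, -0.001]
wrist_force: [0.0, -0.0, -2.0]
opening: 0.549
grasp_force: 62.3
```

```bash
python3 go.py .5490 .2929 .0206
```

```text
tool shift mm [ 2.   0.8 69.2] xaxis deg 64.69 open 0.549 t 36.6
```

{"fn": "jog_arm", "kwargs": {
  "series": [
    [[1.3,0.6,20,0,0,0,40],[0,0,20,0,0,0,40],[0,0,12,0,0,0,40],[0,0,7,0,0,0,40],[0,0,0,0,0,0,40],[0,0,0,0,0,0,40],[0,0,0,0,0,0,40],[0,0,0,0,0,0,40],[0,0,0,0,0,0,40],[0,0,0,0,0,0,40]]
  ]
}}

```text
time_s: 37.6
eef_pos: [0.5495, 0.294, 0.0325]
eef_rot: [0.0, 0.844, 0.536, 0.0]
wrist_force: [-0.2, 0.9, -2.1]
opening: 0.546
grasp_force: 62.3
```

```bash
python3 go.py .5490 .2929 .0206
```

```text
tool shift mm [-1.2 -0.  11.9] xaxis deg 64.79 open 0.546 t 37.6
```

{"fn": "jog_arm", "kwargs": {
  "series": [
    [[-1.1,0,5,0,0,0,40],[0,0,3,0,0,0,40],[0,0,1.5,0,0,0,40],[0,0,1,0,0,0,40],[0,0,1,0,0,0,40],[0,0,0.5,0,0,0,40],[0,0,0,0,0,0,40],[0,0,0,0,0,0,40],[0,0,0,0,0,0,40],[0,0,0,0,0,0,40]]
  ]
}}

```text
time_s: 38.6
eef_pos: [0.549, 0.293, 0.0206]
eef_rot: [0.0, 0.844, 0.536, 0.0]
wrist_force: [-4.3, -1.6, 5.7]
opening: 0.547
grasp_force: 62.8
```

```bash
python3 go.py .5490 .2929 .0206
```

```text
tool shift mm [-0.  0.  0.] xaxis deg 64.79 open 0.547 t 38.6
```

{"fn": "jog_arm", "kwargs": {
  "series": [
    [[0,0,0,0,0,0,51],[0,0,0,0,0,0,56],[0,0,0,0,0,0,68],[0,0,0,0,0,0,68],[0,0,-20,0,0,0,68],[0,0,-35,0,0,0,68],[0,0,-40,0,0,0,80],[-10,0,-40,0,0,0,85],[-30,0,-35,0,0,0,85],[-30,0,-35,0,0,0,85]]
  ]
}}

```text
time_s: 39.6
eef_pos: [0.5187, 0.2292, 0.2267]
eef_rot: [0.0, 0.844, 0.536, 0.0]
wrist_force: [0.7, -0.0, 1.1]
opening: 0.996
grasp_force: 0.0
```

{"fn": "jog_arm", "kwargs": {
  "series": [
    [[-30,0,-35,0,0,0,85],[-30,0,-20,0,0,0,85],[-20,0,0,0,0,0,85],[0,0,0,0,0,0,85],[0,0,0,0,0,0,85],[0,0,0,0,0,0,85],[0,0,0,0,0,0,85],[0,0,0,0,0,0,85],[0,0,0,0,0,0,85],[0,0,0,0,0,0,85]]
  ]
}}

```text
time_s: 40.6
eef_pos: [0.485, 0.1574, 0.28]
eef_rot: [-0.0, 0.844, 0.536, -0.0]
wrist_force: [-0.2, -0.2, -0.7]
opening: 0.997
grasp_force: 0.0
```

```bash
python3 - <<'E'
from tops import *
c=snap('wrist','p5'); 
rg={1:(.4598,.1027),2:(.4777,.1417),3:(.4983,.1863),4:(.5215,.2368),5:(.5475,.2936)}
X=np.array([.4257,.9048]);Y=np.array([.9048,-.4257])
for i,r in rg.items():
    t=top(c,i,r,.012); d=(t[0]-r)*1000; print(i,*t,'off x,y mm',(d@X).round(1),(d@Y).round(1))
E
python3 rings.py p5; python3 go.py .4614 .1019 .0188
```

```text
1 [0.4588 0.1045] d mm 22.2 zmed 0.0484 off x,y mm 1.2 -1.7
2 [0.4781 0.142 ] d mm 27.8 zmed 0.0504 off x,y mm 0.4 0.2
3 [0.4981 0.1866] d mm 33.6 zmed 0.0535 off x,y mm 0.2 -0.3
4 [0.5215 0.2368] d mm 40.8 zmed 0.0576 off x,y mm 0.0 0.0
5 [0.5475 0.2933] d mm 47.3 zmed 0.0617 off x,y mm -0.3 0.1
[[ 0.4769  0.1396 39.4404  3.0878]
 [ 0.4743  0.1326 24.3194  1.7819]
 [ 0.4784  0.1438 27.3292 11.5466]
 [ 0.4981  0.1861 43.494   1.5411]
 [ 0.4962  0.1817 28.4135  2.7504]
 [ 0.4988  0.1875 33.2995  5.3965]
 [ 0.5216  0.2368 50.238   0.6039]
 [ 0.5226  0.2384 35.3275  2.3812]
 [ 0.5468  0.2922 45.5536  8.5179]]
tool shift mm [-60.2   2.3 261.3] xaxis deg 64.81 open 0.997 t 40.65
```

View pics/p5.png

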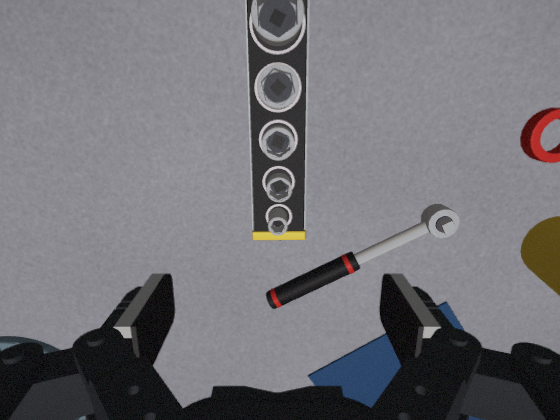

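All five stand in order in their rings. Sockets 2–5 are within 0.5 mm, but socket 1 is about 1.7 mm off in −y. There is time to re-grip it and centre it.

{"fn": "jog_arm", "kwargs": {
  "series": [
    [[-20,0.8,30,0,0,0,70],[-20,0.8,30,0,0,0,44],[-20.2,0.7,30,0,0,0,44],[0,0,30,0,0,0,44],[0,0,30,0,0,0,44],[0,0,30,0,0,0,44],[0,0,0,0,0,0,44],[0,0,0,0,0,0,44],[0,0,0,0,0,0,44],[0,0,0,0,0,0,44]]
  ]
}}

```text
time_s: 41.65
eef_pos: [0.4629, 0.1018, 0.102]
eef_rot: [0.001, 0.844, 0.536, 0.001]
wrist_force: [-0.1, 0.0, -0.2]
opening: 0.515
grasp_force: 0.0
```

```bash
python3 go.py .4614 .1019 .0188
```

```text
tool shift mm [-0.6 -1.6 83.2] xaxis deg 64.8 open 0.515 t 41.65
```

{"fn": "jog_arm", "kwargs": {
  "series": [
    [[-0.6,-1.5,20,0,0,0,44],[0,0,20,0,0,0,44],[0,0,20,0,0,0,44],[0,0,14,0,0,0,44],[0,0,7,0,0,0,44],[0,0,1,0,0,0,40],[0,0,0,0,0,0,40],[0,0,0,0,0,0,40],[0,0,0,0,0,0,40],[0,0,0,0,0,0,40]]
  ]
}}

```text
time_s: 42.65
eef_pos: [0.4602, 0.1018, 0.0187]
eef_rot: [0.0, 0.844, 0.536, 0.0]
wrist_force: [-0.5, -0.0, -1.0]
opening: 0.469
grasp_force: 0.0
```

```bash
python3 go.py .4614 .1019 .0188
```

```text
tool shift mm [ 0.6  1.  -0.1] xaxis deg 64.79 open 0.469 t 42.65
```

{"fn": "jog_arm", "kwargs": {
  "series": [
    [[0,1.0,-0.5,0,0,0,36],[0,0,0,0,0,0,32],[0,0,0,0,0,0,29],[0,0,0,0,0,0,27],[0,0,0,0,0,0,25],[0,0,0,0,0,0,23],[0,0,0,0,0,0,21],[0,0,0,0,0,0,18],[0,0,0,0,0,0,18],[0,0,0,0,0,0,18]]
  ]
}}

```text
time_s: 43.65
eef_pos: [0.4608, 0.1014, 0.0188]
eef_rot: [0.0, 0.844, 0.536, 0.0]
wrist_force: [-0.8, 1.0, 3.4]
opening: 0.235
grasp_force: 58.6
```

```bash
python3 go.py .4614 .1019 .0188
```

```text
tool shift mm [0.7 0.4 0. ] xaxis deg 64.79 open 0.235 t 43.65
```

{"fn": "jog_arm", "kwargs": {
  "series": [
    [[0,0.4,0,0,0,0,18],[0,0,0,0,0,0,18],[0,0,0,0,0,0,25],[0,0,0,0,0,0,30],[0,0,0,0,0,0,40],[0,0,0,0,0,0,40],[0,0,-20,0,0,0,40],[0,0,-35,0,0,0,40],[0,0,-40,0,0,0,60],[0,0,-40,0,0,0,85]]
  ]
}}

```text
time_s: 44.65
eef_pos: [0.4606, 0.1012, 0.1548]
eef_rot: [-0.0, 0.844, 0.536, -0.0]
wrist_force: [0.7, -1.0, -0.5]
opening: 0.791
grasp_force: 0.0
```

{"fn": "jog_arm", "kwargs": {
  "series": [
    [[0,0,-40,0,0,0,85],[0,0,-40,0,0,0,85],[0,0,-40,0,0,0,85],[0,0,0,0,0,0,85],[0,0,0,0,0,0,85],[0,0,0,0,0,0,85],[0,0,0,0,0,0,85],[0,0,0,0,0,0,85],[0,0,0,0,0,0,85],[0,0,0,0,0,0,85]]
  ]
}}

```text
time_s: 45.65
eef_pos: [0.4609, 0.1012, 0.2732]
eef_rot: [-0.0, 0.844, 0.536, -0.0]
wrist_force: [0.4, 0.1, -0.5]
opening: 0.996
grasp_force: 0.0
```

```bash
python3 - <<'E'
from tops import *
c=snap('wrist','p6'); s=snap('scene','s6')
rg={1:(.4598,.1027),2:(.4777,.1417),3:(.4983,.1863),4:(.5215,.2368),5:(.5475,.2936)}
X=np.array([.4257,.9048]);Y=np.array([.9048,-.4257])
for i,r in rg.items():
    t=top(c,i,r,.012); d=(t[0]-r)*1000; print(i,*t,'off x,y mm',(d@X).round(1),(d@Y).round(1))
cv2.imwrite('pics/s6c.png',cv2.resize(s['frame'][120:330,180:440],(743,600),interpolation=cv2.INTER_CUBIC)); print(ctrl.get_obs()['eef_pos'])
E
```

```text
1 [0.46   0.1034] d mm 21.9 zmed 0.0485 off x,y mm 0.7 -0.1
2 [0.478  0.1415] d mm 27.6 zmed 0.0506 off x,y mm -0.1 0.4
3 [0.498  0.1864] d mm 33.8 zmed 0.0536 off x,y mm -0.0 -0.3
4 [0.5212 0.2362] d mm 40.3 zmed 0.0577 off x,y mm -0.7 -0.0Traceback (most recent call last):
  File "<stdin>", line 6, in <module>
  File "tops.py", line 7, in top
    v,u=np.nonzero(m); h=cv2.convexHull(np.c_[u,v].astype(np.int32))[:,0]
                         ~~~~~~~~~~~~~~~~~~~~~~~~~~~~~~~~~~~~~~~~~~~^^^^^
TypeError: 'NoneType' object is not subscriptable
```

All five are now within about 0.7 mm of their rings. Socket 5 is out of this view but measured fine before. The arm is clear, so I'm handing in.

```bash
python3 -c "
from h import *
print(ctrl.hand_in())"
```

```text
the job is handed in; nothing more can be done
None
```

All five sockets stand mouth up on the strip in size order, smallest at the yellow end; each measured within about 1 mm of its ring centre. The job was handed in at about 46 s, and I made no final check of the ratchet, tub and tape, which the arm never went near at low height.

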